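# Show a tube from the dry-block heater to the barcode reader

## Robot

A 7-joint arm with a two-finger parallel gripper is mounted at the origin on the work surface. World frame = base frame: x ahead of the robot, y to its left, z up, the work surface at z = 0. Lengths are in m, angles in rad, forces in N, time in s.
With the tool pointing down it reaches from about 0.4 to 0.875 m from the base axis. Payload 19.3 kg.
Tool frame: the origin (TCP) lies between the finger pads; the fingertips stand 8 mm ahead of it and the grasp point (between the pads) lies 11 mm behind it; z points along the fingers, y is the direction in which the jaws open and shut (so a half turn about z gives the same grasp; the last joint's range is limited). The gripper opens to 85 mm and grips with 20 to 120 N. Pads are 22 mm wide; open, the fingers measure 114 mm over their backs; the gripper's body (76 mm by 85 mm) begins 54 mm behind the grasp point. The pads swing forward as they close: fully open they stand 13 mm farther back than shut.
Start: joints at [1.036, 0.521, -0.036, 1.599, 0.021, 1.021, -0.113], TCP at [0.28, -0.559, 0.239] pointing down, gripper open.
Joint ranges: [-2.91, 2.91], [-0.3, 2.13], [-1.5, 1.42], [0.17, 2.43], [-1.26, 4.41], [0.16, 1.93], [-2.52, 2.52]. Speed limits (rad/s): [1.89, 1.89, 2.39, 2.39, 3.01, 3.01, 3.01].

## Interface

Orientations are given as a unit quaternion [x, y, z, w].
In Python, from cell import monitor, vision, order gives the robot as it stands. The module is installed in compiled form; this text tells all that it offers.
- The arm moves only by the shell command python3 -m handwheel 'ROWS' [OPENING] [FORCE]. ROWS is JSON, a list that holds one entry, the list of rows, each a list of 4 numbers: the shift along the tool's x, y, z in mm, then the turn about the tool's z in degrees. In form: [[[x, y, z, twist], ...]]. A call has 1 to 10 rows; each row is the pose to reach, as a shift and turn from the pose commanded when the call began, along the tool's axes at that moment; what a row does not reach only later rows make up. A row lasts 1/8 s, in which the tool goes at most 62.5 mm and 10.7 degrees, less where a joint would pass 70% of its speed; a pose out of reach is approached as far as the arm can. A call with a gripper value outside its range is refused whole. OPENING is the finger opening in mm, from 0 to 85.4, set as the call begins (- or left out, the last holds). The fingers move at their own pace and stop on an object; FORCE is the grip in N (left out, the last holds). Time passes only in rows, so rows that repeat a pose let the fingers close. It gives the time, the measured TCP pose, the force and the opening at its end, in the units of the state.
- monitor.state(): the state, without advancing time (a new reading comes with each control period).
- vision.grab_frame(name): name is "scene" or "top" or "wrist"; returns (picture, depth): 400x640x3 uint8, blue, green, red; 400x640 float32, m along the optical axis (not along the pixel's ray), 0 where there is no reading.
- vision.camera_model(name): a dict with "fovy" (degrees; the focal length in pixels is half the picture's height over the tangent of half this angle, whatever the lens; pixels are square), "cx", "cy" (the principal point, pixels), "world_from_camera" (4x4, takes a point from camera to world coordinates). Camera axes: x right, y up, looking along -z (the intrinsics and any distortion apply to the point x, -y, -z); pixel columns grow to the right and rows downward; lengths in m; the calibration is good to about 2 mm. A picture is of the moment at which its call begins: read the wrist's pose just before it. camera_model takes no time and is no camera call; for the wrist camera it gives the pose at the moment of the call.
- order.close_job(): hands the job in, once; it reports no verdict.
The state is a dict: "t": time; "qpos": joint angles; "joint_vel": joint speeds; "joint_efforts": joint torques, N m; "tool_pos": TCP position; "orientation": TCP orientation; "ft_force": force on the tool from outside, world axes, zero at the start; "ft_torque": the same for the moment, N m; "finger_gap": finger opening in m.
Only numpy, scipy, OpenCV 4.12 (cv2) and the standard library are available. Lean on these libraries where they do the work, as an engineer would, in place of code of your own. Each camera call takes 0.05 s, during which the arm holds its last target. There are 200 camera calls.

## Task

The tall flip-cap tube in the dry-block heater has to be read: lift the heater's clear hood right back until it rests on its stop, then draw the tall tube out of the block and hold it up in the air to the barcode reader, upright, its label squarely facing the reader's window and centred on it, ten centimetres away. Finish while still holding it there, with the hood left open; leave the short tubes where they stand, do not bump the reader and do not disturb the other things on the bench.

Things in the scene. Friction and masses are not known exactly. Their poses are not given: they have to be found in the camera images.
- heater: Dry-block heater, fixed: white housing 220 x 200 mm, rim 85 mm high, sloping keypad on its -x side, clear hood hinged along its +x side. Origin on the bench under the middle of its aluminium block (top 77 mm up), z up. Six holes 30.5 mm wide, 55 mm deep (floor 22 mm up) at x = -24 and +24 mm, y = -52, 0, +52 mm. The tall tube stands in one of the three at x = -24 mm.
- hood (a joint): Angle of the clear hood, rad: 0 shut, 1.7 open on its stop, just past upright. Hood 145 mm deep, 190 mm wide, 0.35 kg, little friction; top 145 mm above the bench when shut. Its front edge goes up and back; let go below about 1.1 rad it drops shut, beyond about 1.3 rad it falls open. Open, it stands behind the block like a wall, its handle 270 mm above the bench: carry nothing through it.
- hood_hinge (a point): Middle of the hood's hinge line, at x = +70 mm, z = 88 mm in the heater's frame; the hinge line runs along the heater's y axis.
- hood_handle (a point): Middle of the hood's steel bar handle: round bar 11 mm thick, 96 mm long along the heater's y, a stem at each end, 40 mm in front of the hood's front face. Shut, it is 130 mm above the bench, 185 mm in front of and 42 mm above the hinge line. Moves with the hood; the bar can turn between the fingers.
- tall_tube: The tube to show: closed upright plastic tube 115 mm tall, body 28 mm wide, cap 34 mm wide from 99 to 115 mm up, 45 g. Origin at its underside's centre, z up; x points to the side with the label and, above it on the cap, a thumb tab 15 mm wide reaching 27.5 mm from the axis; a hinge lug behind. Best gripped by the cap along y. Starts with the label to the heater's -y side, within 60 degrees.
- tall_tube_label (a point): Centre of the white striped label on the tall tube: on its surface, 14.5 mm from the axis on the tube's x side, 70 mm above its underside. The label is 40 mm tall and wraps about 90 degrees.
- short_tube_a: Short plain screw-cap tube, 80 mm tall, cap 34 mm in diameter, loose in a front hole of the block. Origin at the centre of its underside. Stays.
- short_tube_b: Another short tube like short_tube_a in a front hole of the block. Stays.
- short_tube_c: Another short tube like short_tube_a in a back hole of the block. Stays.
- reader: Fixed barcode reader on a stand: a grey head 48 x 60 x 44 mm clamped to a steel column 218 mm high on a base plate 130 x 120 x 12 mm. Fixed. Origin on the bench near the column; it looks level along its own -x axis; z up.
- reader_window (a point): Centre of the reader's dark front window, 47.5 mm in front of the reader's origin (-x) and 150 mm above the bench. The label is to be held 100 mm in front of this point, that is at x = -147.5, y = 0, z = 150 mm in the reader's frame.
- pipette: Pipette lying on the bench, about 250 mm long, 27 mm thick; origin under its middle. Stays.
- marker: Marker pen lying on the bench, 135 mm long, 13 mm thick; origin under its middle. Stays.
- bottle: White reagent bottle, 64 mm in diameter, 150 mm tall; origin under its centre. Stays.
- beaker: Glass beaker, 66 mm in diameter, 85 mm tall; origin under its centre. Stays.
Mind the look-alikes: they are no part of the job. Leave any red look-alike of the reader alone.

How it is judged:
On the way, in this order (a step that is already met when the one before it is completed fails the run):
1. the hood is open, on its stop (value of joint hood above 1.62 rad), for 0.2 s.
2. the tall tube is drawn up clear of the block, in the fingers, with the hood open (z of tall_tube in the frame of heater above 0.08 m and contact force between tall_tube and the fingers above 1 N and value of joint hood above 1.55 rad), for 0.1 s.
At the end, for the whole second after the job is handed in: The tall tube is held still by the fingers alone, upright within 10 degrees, its label's centre 100 mm in front of the reader's window (give or take 25 mm) and within 20 mm of the window's centre sideways and in height, the label facing the window within 23 degrees; the hood stands open on its stop (x of tall_tube_label in the frame of reader between -0.1725 and -0.1225 m and y of tall_tube_label in the frame of reader between -0.02 and 0.02 m and z of tall_tube_label in the frame of reader between 0.13 and 0.17 m and angle between tall_tube's own z axis and vertical below 0.17 rad and angle between the x axis of tall_tube and the x axis of reader, either way round below 0.4 rad and x of reader_window in the frame of tall_tube above 0.05 m and contact force between tall_tube and the fingers above 1 N and contact force between tall_tube and reader below 0.2 N and contact force between tall_tube and heater below 0.2 N and linear speed of tall_tube below 0.03 m/s and angular speed of tall_tube below 0.3 rad/s and value of joint hood above 1.55 rad); the arm keeps its last pose, push and grip.
It fails at once if a short tube is pulled out, shifted or tipped (distance of any of short_tube_a, short_tube_b, short_tube_c from where it was at the start of the episode above 0.02 m).
It fails at once if the reader is bumped (contact force between anything else and reader above 3 N).
It fails at once if another thing on the bench is disturbed (distance of any of pipette, marker, bottle, beaker from where it was at the start of the episode above 0.03 m).
It also fails if it takes over 64 s, if anything falls off the work surface, if the arm or the gripper's body presses on something with over 40 N, if the wrist force passes 120 N, or if a joint passes its speed limit or range.

## Working session

There is one attempt and no reset: what is moved stays moved. The work goes in short steps, Python scripts to look and compute and a shell command to move; the robot and the scene stay as the last step left them, time stands still between calls to the robot, and variables do not carry over. Pictures are saved under pics/ and viewed, about 8 in all and at most 12, crops included, and the job is handed in when it is done.

```bash
mkdir -p pics; cat > h.py <<'E'
import numpy as np, cv2
from cell import monitor, vision, order
def K(m):
    f=200/np.tan(np.radians(m['fovy'])/2); return f,m['cx'],m['cy']
def ray(m,u,v):
    f,cx,cy=K(m); T=np.array(m['world_from_camera']); d=T[:3,:3]@np.array([(u-cx)/f,-(v-cy)/f,-1]); return T[:3,3],d
def onz(m,u,v,z):
    o,d=ray(m,u,v); return o+d*(z-o[2])/d[2]
def cloud(m,D):
    f,cx,cy=K(m); T=np.array(m['world_from_camera']); v,u=np.mgrid[:400,:640]
    P=np.stack([(u-cx)/f*D,-(v-cy)/f*D,-D],-1); return P@T[:3,:3].T+T[:3,3]
def pix(m,p):
    f,cx,cy=K(m); T=np.array(m['world_from_camera']); q=T[:3,:3].T@(np.array(p)-T[:3,3]); return cx+f*q[0]/-q[2], cy-f*q[1]/-q[2]
E
python3 - <<'E'
from h import *
print(monitor.state())
for n in ['scene','top','wrist']:
    m=vision.camera_model(n); im,d=vision.grab_frame(n); np.savez(n+'0.npz',im=im,d=d); cv2.imwrite(f'pics/{n}0.png',im); print(n,m)
E
```

```text
{'t': 0.0, 'qpos': array([ 1.03579537,  0.52200731, -0.03631877,  1.59997592,  0.02117026,
        1.02107264, -0.11277788]), 'joint_vel': array([-0.00093775,  0.00023306,  0.00120679,  0.0004951 , -0.0001677 ,
       -0.0001866 ,  0.00037811]), 'joint_efforts': array([-9.88167449e-04, -9.27095532e+01,  1.97931156e+00, -3.69934988e+01,
        1.77271018e-02,  8.31843558e-03, -5.61965408e-06]), 'tool_pos': array([ 0.27998815, -0.55843476,  0.23874147]), 'orientation': array([ 9.73117514e-01,  2.30308517e-01, -1.50573324e-04, -5.18351285e-04]), 'ft_force': array([-0.36981639, -0.06532632,  0.34228046]), 'ft_torque': array([-0.00375405, -0.04445649, -0.02087228]), 'finger_gap': 0.08558141371073431}
scene {'fovy': 44.39918502804866, 'cx': 318.6371041035656, 'cy': 203.10746828118144, 'world_from_camera': array([[ 0.42061383, -0.69834554,  0.57913514,  1.12610645],
       [ 0.90723828,  0.32492274, -0.26710282, -0.31533154],
       [-0.00164411,  0.63776071,  0.7702328 ,  1.04707191],
       [ 0.        ,  0.        ,  0.        ,  1.        ]])}
top {'fovy': 52.05424144216819, 'cx': 319.63557787561115, 'cy': 196.37522661902406, 'world_from_camera': array([[ 4.03384906e-03,  9.92007510e-01, -1.26114346e-01,
         3.03981225e-01],
       [-9.99864278e-01,  1.98660556e-03, -1.63547924e-02,
         9.08736794e-04],
       [-1.59735374e-02,  1.26163202e-01,  9.91880886e-01,
         1.26326736e+00],
       [ 0.00000000e+00,  0.00000000e+00,  0.00000000e+00,
         1.00000000e+00]])}
wrist {'fovy': 59.12140380124263, 'cx': 317.1290453951871, 'cy': 205.37499760258726, 'world_from_camera': array([[ 0.44884901,  0.85339358,  0.26505463,  0.34813297],
       [-0.89360571,  0.42926129,  0.13116243, -0.52386636],
       [-0.00184451, -0.29572646,  0.95527088,  0.37335319],
       [ 0.        ,  0.        ,  0.        ,  1.        ]])}
```

View pics/scene0.png

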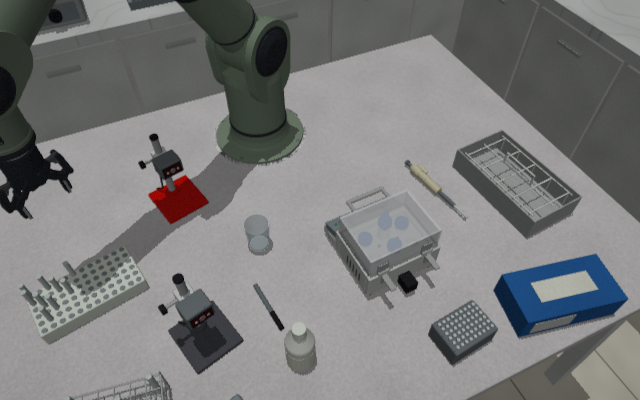

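View pics/top0.png

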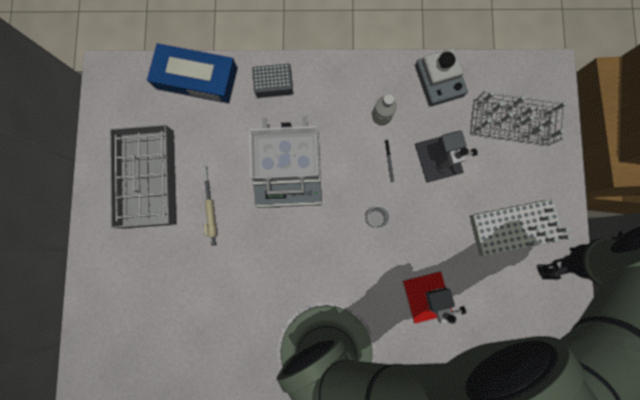

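The scene view shows the heater near (385,240) with its handle at (368,197), the grey reader at (200,320), and the red look-alike at (175,180). In the top view the heater is at (287,165), its handle at (286,186), and the reader at (443,157). I'll enlarge the key areas next.

```bash
python3 - <<'E'
from h import *
t=np.load('top0.npz');s=np.load('scene0.npz')
z=lambda im,x,y,w,h,W,H: cv2.resize(im[y:y+h,x:x+w],(W,H),interpolation=cv2.INTER_CUBIC)
a=np.hstack([z(t['im'],240,110,90,105,390,300)[:, :390],z(t['im'],400,120,90,70,390,300)])
b=np.hstack([z(s['im'],315,180,130,110,390,300),z(s['im'],150,260,110,115,390,300)])
cv2.imwrite('pics/crop1.png',np.vstack([a,b]))
for n,f in(('top',t),('scene',s)):
    m=vision.camera_model(n);P=cloud(m,f['d'])
    pts=dict(top=[(450,138),(430,160),(430,175),(286,186),(260,192),(318,200),(285,150),(320,170),(384,110),(376,217)],scene=[(195,305),(230,345),(368,195),(190,292),(390,240)])[n]
    for u,v in pts: print(n,u,v,P[v,u].round(3))
    print(pix(m,[0.28,-0.559,0.239]))
E
```

```text
top 450 138 [ 0.604 -0.335  0.171]
top 430 160 [ 0.577 -0.32   0.014]
top 430 175 [ 0.53  -0.318  0.015]
top 286 186 [0.486 0.12  0.074]
top 260 192 [0.469 0.197 0.066]
top 318 200 [0.446 0.026 0.057]
top 285 150 [0.576 0.116 0.149]
top 320 170 [ 0.549  0.021 -0.003]
top 384 110 [ 0.705 -0.166  0.109]
top 376 217 [ 0.4   -0.151  0.007]
(np.float64(554.7007873954745), np.float64(259.2636274357052))
scene 195 305 [ 0.602 -0.344  0.171]
scene 230 345 [ 0.636 -0.306  0.015]
scene 368 195 [0.465 0.123 0.131]
scene 190 292 [ 0.563 -0.345  0.162]
scene 390 240 [0.613 0.098 0.144]
(np.float64(49.27673068849214), np.float64(204.8179437137001))
```

View pics/crop1.png

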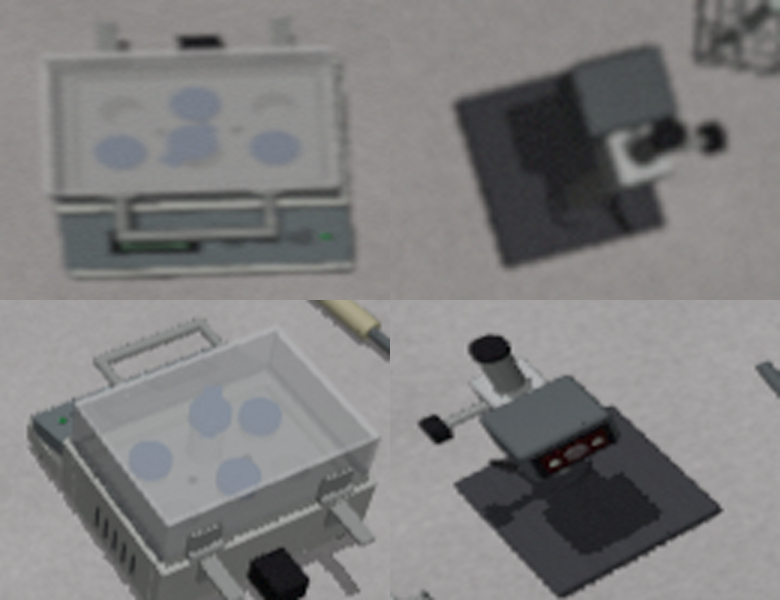

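The grey reader's window faces roughly +x and +y. The heater's hinge is on the world +x side, and the tall tube looks to be in the middle front hole. Next I'll fit the geometry.

```bash
cat > fit.py <<'E'
from h import *
t=np.load('top0.npz');s=np.load('scene0.npz')
C=[];S=[];
for n,f in(('top',t),('scene',s)):
    m=vision.camera_model(n);P=cloud(m,f['d']); ok=f['d']>0; X,Y,Z=P[...,0],P[...,1],P[...,2]
    def rect(name,box,z0,z1):
        k=ok&(X>box[0])&(X<box[1])&(Y>box[2])&(Y<box[3])&(Z>z0)&(Z<z1)
        q=P[k]; 
        if len(q)<5: print(n,name,len(q));return
        lo=np.percentile(q,[2,50,98],axis=0)
        print(n,name,len(q),'rect',[np.round(a,3) for a in cv2.minAreaRect(q[:,:2].astype(np.float32))],'med',lo[1].round(4),'lo',lo[0].round(3),'hi',lo[2].round(3))
    rect('head',(0.52,0.68,-.42,-.27),.155,.185)
    rect('base',(0.48,0.68,-.42,-.24),.006,.03)
    rect('column',(0.48,0.68,-.45,-.27),.195,.24)
    rect('hoodtop',(0.45,0.75,-.02,.25),.137,.16)
    rect('handle',(0.44,0.492,.0,.25),.118,.142)
    rect('rim',(0.40,0.75,-.02,.25),.04,.095)
m=vision.camera_model('scene')
print('window edge',onz(m,190.9,325.1,.15),onz(m,213.5,309.8,.15))
# bluish caps in top view at cap-top heights
hsv=cv2.cvtColor(t['im'],cv2.COLOR_BGR2HSV); b=t['im'].astype(int); k=((b[...,0]-b[...,2])>14).astype(np.uint8); k[:, :240]=0;k[:,330:]=0;k[:110]=0;k[180:]=0
N,L,st,ce=cv2.connectedComponentsWithStats(k)
mt=vision.camera_model('top')
for i in range(1,N):
    if st[i,4]>20: print(st[i],ce[i],onz(mt,*ce[i],.102).round(3),onz(mt,*ce[i],.137).round(3))
E
python3 fit.py
```

```text
top head 575 rect [array([ 0.586, -0.359]), array([0.088, 0.083]), np.float64(25.434)] med [ 0.5866 -0.3468  0.17  ] lo [ 0.541 -0.405  0.156] hi [ 0.622 -0.315  0.176]
top base 1120 rect [array([ 0.565, -0.317]), array([0.173, 0.17 ]), np.float64(30.364)] med [ 0.5708 -0.33    0.0117] lo [ 0.515 -0.411  0.007] hi [ 0.642 -0.282  0.024]
top column 72 rect [array([ 0.557, -0.356]), array([0.021, 0.021]), np.float64(88.634)] med [ 0.5561 -0.3544  0.2172] lo [ 0.547 -0.366  0.2  ] hi [ 0.567 -0.346  0.221]
top hoodtop 3420 rect [array([0.551, 0.121]), array([0.184, 0.19 ]), np.float64(2.715)] med [0.5701 0.122  0.1451] lo [0.5  0.03 0.14] hi [0.64  0.213 0.149]
top handle 207 rect [array([0.473, 0.118]), array([0.037, 0.105]), np.float64(0.113)] med [0.4626 0.1217 0.1342] lo [0.455 0.066 0.129] hi [0.491 0.17  0.139]
top rim 1731 rect [array([0.563, 0.121]), array([0.263, 0.2  ]), np.float64(2.309)] med [0.4748 0.1126 0.0693] lo [0.433 0.022 0.042] hi [0.687 0.212 0.091]
scene head 1028 rect [array([ 0.588, -0.36 ]), array([0.091, 0.081]), np.float64(27.24)] med [ 0.5956 -0.3509  0.1696
[... 628 characters left out ...]
, np.float64(89.815)] med [0.4664 0.1147 0.133 ] lo [0.458 0.064 0.127] hi [0.49  0.166 0.138]
scene rim 2162 rect [array([0.567, 0.119]), array([0.259, 0.202]), np.float64(2.48)] med [0.6482 0.0695 0.0741] lo [0.444 0.017 0.042] hi [0.689 0.213 0.093]
window edge [ 0.62863113 -0.3638643   0.15      ] [ 0.61539858 -0.3136103   0.15      ]
[280 141  10  10  81] [284.51851852 145.81481481] [0.6   0.123 0.102] [0.591 0.119 0.137]
[278 154  12  14 101] [283.47524752 159.88118812] [0.558 0.125 0.102] [0.55  0.121 0.137]
[298 156  11  11  78] [303.03846154 161.24358974] [0.554 0.068 0.102] [0.546 0.066 0.137]
[263 158  10  10  81] [267.28395062 162.66666667] [0.55  0.172 0.102] [0.542 0.167 0.137]
```

```bash
cat >> h.py <<'E'
from scipy.spatial.transform import Rotation as R
def psi(s): 
    M=R.from_quat(s['orientation']).as_matrix(); return np.degrees(np.arctan2(M[1,0],M[0,0]))
def to(x,y,z,p=None,s=None):
    s=s or monitor.state(); M=R.from_quat(s['orientation']).as_matrix(); d=M.T@(np.array([x,y,z])-s['tool_pos'])*1000
    tw=0 if p is None else (psi(s)-p+180)%360-180
    print('t',round(s['t'],2),'pos',s['tool_pos'].round(4),'psi',round(psi(s),1),'gap',round(s['finger_gap'],4),'F',np.round(s['ft_force'],1),'-> shift',d.round(1),'twist',round(tw,1))
E
python3 - <<'E'
from h import *
for n in('top','scene'):
    f=np.load(n+'0.npz');m=vision.camera_model(n);P=cloud(m,f['d']);X,Y,Z=P[...,0],P[...,1],P[...,2]
    for a,b in((.085,.1),(.1,.115),(.115,.13),(.13,.145)):
        k=(X>.44)&(X<.482)&(Y>a)&(Y<b)&(Z>.118)&(Z<.142); q=P[k]; print(n,a,len(q),q.mean(0).round(4),q[:,2].max().round(4))
to(.28,-.559,.36); to(.36,-.22,.36,60); to(.461,.1155,.36,92.5)
E
```

```text
top 0.085 22 [0.462  0.0927 0.134 ] 0.1395
top 0.1 19 [0.4613 0.1079 0.1341] 0.1379
top 0.115 22 [0.4609 0.1224 0.1352] 0.1387
top 0.13 22 [0.461  0.1377 0.1346] 0.1402
scene 0.085 27 [0.4652 0.0924 0.1328] 0.1382
scene 0.1 24 [0.4653 0.1074 0.1329] 0.137
scene 0.115 26 [0.4639 0.1227 0.1332] 0.1369
scene 0.13 22 [0.4636 0.1375 0.133 ] 0.1375
t 0.15 pos [ 0.28   -0.5585  0.2389] psi 26.6 gap 0.0856 F [ 0.4 -0.1  0.2] -> shift [  -0.2    0.3 -121.1] twist 0
t 0.15 pos [ 0.28   -0.5585  0.2389] psi 26.6 gap 0.0856 F [ 0.4 -0.1  0.2] -> shift [ 223.2 -266.8 -120.9] twist -33.4
t 0.15 pos [ 0.28   -0.5585  0.2389] psi 26.6 gap 0.0856 F [ 0.4 -0.1  0.2] -> shift [ 463.9 -521.5 -120.7] twist -65.9
```

```bash
python3 -m handwheel '[[[0,0,-60,0],[0,0,-120,0],[35,-42,-120,-6],[75,-87,-120,-12],[115,-132,-120,-18],[155,-177,-120,-24],[195,-222,-120,-30],[235,-267,-120,-36],[275,-312,-120,-42],[315,-357,-120,-48]]]' 50; python3 -c "
from h import *
to(.4625,.1155,.26,92.5)"
```

```text
t: 1.4
tool_pos: [0.4017, -0.0965, 0.3595]
orientation: [0.794, 0.607, 0.0, 0.0]
ft_force: [0.8, -0.5, -0.7]
finger_gap: 0.0502
t 1.4 pos [ 0.4017 -0.0965  0.3595] psi 74.8 gap 0.0502 F [ 0.8 -0.5 -0.7] -> shift [220.5   3.1  99.4] twist -17.7
```

```bash
python3 -m handwheel '[[[55,1,0,-5],[110,1,20,-10],[165,2,60,-14],[210,3,90,-17.7],[220,3,99,-17.7],[220,3,99,-17.7],[220,3,99,-17.7]]]'; python3 - <<'E'
from h import *
to(.4625,.1155,.141,92.5)
m=vision.camera_model('wrist'); im,d=vision.grab_frame('wrist'); np.savez('w1.npz',im=im,d=d); cv2.imwrite('pics/w1.png',im)
P=cloud(m,d); X,Y,Z=P[...,0],P[...,1],P[...,2]
for a in np.arange(.06,.18,.015):
    k=(X>.44)&(X<.485)&(Y>a)&(Y<a+.015)&(Z>.118)&(Z<.142)
    if k.sum(): print(a.round(3),k.sum(),P[k].mean(0).round(4),P[k][:,:2].min(0).round(4),P[k][:,:2].max(0).round(4))
E
```

```text
t: 2.28
tool_pos: [0.4631, 0.1118, 0.261]
orientation: [0.693, 0.721, 0.0, 0.0]
ft_force: [1.0, 0.3, -0.4]
finger_gap: 0.0503
t 2.27 pos [0.4631 0.1118 0.261 ] psi 92.2 gap 0.0503 F [ 1.   0.3 -0.4] -> shift [  3.8  -0.6 120. ] twist -0.3
0.06 336 [0.4727 0.0705 0.1335] [0.4603 0.0648] [0.4849 0.075 ]
0.075 245 [0.4652 0.0826 0.1341] [0.4598 0.075 ] [0.4709 0.09  ]
0.09 242 [0.4646 0.0974 0.1343] [0.4593 0.0901] [0.4702 0.105 ]
0.105 259 [0.4634 0.1125 0.1343] [0.458 0.105] [0.4687 0.1198]
0.12 270 [0.4627 0.1275 0.1344] [0.4575 0.1201] [0.468 0.135]
0.135 275 [0.4622 0.1426 0.1344] [0.457 0.135] [0.4673 0.15  ]
0.15 424 [0.4656 0.1593 0.1342] [0.4558 0.1501] [0.4846 0.165 ]
0.165 265 [0.4711 0.1674 0.1335] [0.4564 0.1651] [0.485  0.1697]
```

View pics/w1.png

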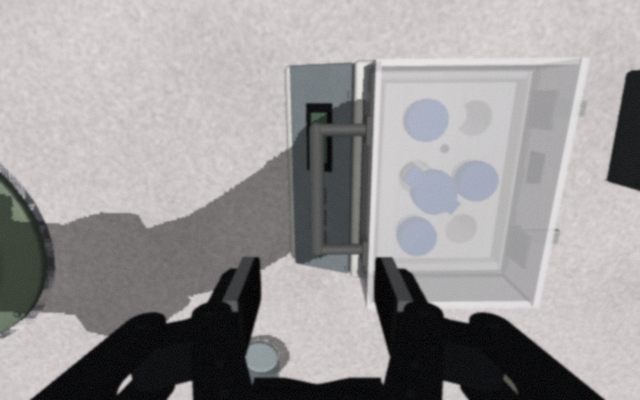

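The wrist view shows the handle bar running from (320,125) to (318,250), centred between the fingers. The tall cap is at (437,192), with a protrusion at (455,208) that may be the tab, on the +x/-y side. I'll narrow the jaws and go down onto the bar.

```bash
python3 -m handwheel '[[[4,0,20,-0.5],[4,0,60,-0.5],[4,0,100,-0.5],[4,0,130,-0.5],[4,0,141,-0.5],[4,0,141,-0.5],[4,0,141,-0.5]]]' 30; python3 -m handwheel '[[[0,0,0,0],[0,0,0,0],[0,0,0,0],[0,0,0,0],[0,0,0,0]]]' 0 40; python3 - <<'E'
from h import *
to(.463,.1155,.119,92.5)
th0=np.arctan2(42,-185); r=np.hypot(42,185)
for th in np.arange(.1,1.75,.1): print(th.round(2),round(r*np.cos(th0-th)+185,1),round(r*np.sin(th0-th)-42,1))
E
```

```text
t: 3.2
tool_pos: [0.4634, 0.1169, 0.1205]
orientation: [0.69, 0.724, 0.001, 0.001]
ft_force: [-0.6, -0.5, 0.2]
finger_gap: 0.03
t: 3.82
tool_pos: [0.4627, 0.1169, 0.1201]
orientation: [0.69, 0.724, -0.0, 0.0]
ft_force: [-6.8, -1.2, 13.8]
finger_gap: 0.009
t 3.83 pos [0.4627 0.1169 0.1201] psi 92.8 gap 0.009 F [-6.8 -1.2 13.8] -> shift [-1.4  0.3  1.1] twist 0.3
0.1 5.1 18.3
0.2 12.0 35.9
0.3 20.7 52.8
0.4 31.0 68.7
0.5 42.8 83.6
0.6 56.0 97.1
0.7 70.6 109.3
0.8 86.2 120.0
0.9 102.9 129.0
1.0 120.4 136.4
1.1 138.5 141.9
1.2 157.1 145.6
1.3 176.0 147.5
1.4 194.9 147.4
1.5 213.8 145.5
1.6 232.4 141.7
1.7 250.5 136.0
```

```bash
python3 -m handwheel '[[[0,2,-9,0],[0,5,-18,0],[0,12,-36,0],[0,21,-53,0],[0,31,-69,0],[0,43,-84,0],[0,49.5,-91,0],[0,49.5,-91,0]]]'; python3 - <<'E'
from h import *
to(.463+.0706,.1169,.1201+.1093)
E
```

```text
t: 4.82
tool_pos: [0.5103, 0.1191, 0.2115]
orientation: [0.689, 0.724, -0.002, -0.001]
ft_force: [-23.8, -3.4, 20.1]
finger_gap: 0.0092
t 4.83 pos [0.5103 0.1191 0.2115] psi 92.8 gap 0.0092 F [-23.8  -3.4  20.1] -> shift [ -3.4  23.1 -18. ] twist 0
```

```bash
python3 -m handwheel '[[[0,5,-7.5,0],[0,19.5,-20,0],[0,35.5,-31,0],[0,52.5,-40,0],[0,70.5,-47.5,0],[0,88.5,-53,0],[0,88.5,-53,0]]]'; python3 - <<'E'
from h import *
to(.463+.1385,.1169,.1201+.1419)
E
```

```text
t: 5.7
tool_pos: [0.6019, 0.1236, 0.2648]
orientation: [0.69, 0.724, 0.001, 0.0]
ft_force: [-2.9, -3.0, 10.1]
finger_gap: 0.0095
t 5.7 pos [0.6019 0.1236 0.2648] psi 92.8 gap 0.0095 F [-2.9 -3.  10.1] -> shift [-6.6 -0.8  2.8] twist 0
```

```bash
python3 -m handwheel '[[[0,18.6,-4.5,0],[0,37.5,-6.5,0],[0,56.5,-6.5,0],[0,75,-5,0],[0,93,-1,0],[0,101,1.5,0],[0,101,1.5,0]]]'; python3 -m handwheel '[[[0,0,0,0],[0,0,0,0],[0,0,0,0],[0,0,-30,0],[0,0,-60,0],[0,0,-80,0]]]' 50;  python3 - <<'E'
from h import *
to(.46,.12,.36,92.5)
for n in ('scene','top'):
    m=vision.camera_model(n); im,d=vision.grab_frame(n); np.savez(n+'1.npz',im=im,d=d); cv2.imwrite(f'pics/{n}1.png',im)
    P=cloud(m,d);X,Y,Z=P[...,0],P[...,1],P[...,2]
    k=(d>0)&(X>.5)&(X<.85)&(Y>0.0)&(Y<.25)&(Z>.2)&(Z<.285); print(n,k.sum(),np.percentile(P[k],[2,50,98],axis=0).round(3))
E
```

```text
t: 6.58
tool_pos: [0.7024, 0.1284, 0.2626]
orientation: [0.69, 0.724, 0.001, 0.0]
ft_force: [1.5, -3.2, 3.8]
finger_gap: 0.0094
t: 7.32
tool_pos: [0.7015, 0.1289, 0.3434]
orientation: [0.689, 0.724, 0.0, 0.0]
ft_force: [-0.5, 0.3, 0.3]
finger_gap: 0.0501
t 7.33 pos [0.7015 0.1289 0.3434] psi 92.8 gap 0.0501 F [-0.5  0.3  0.3] -> shift [   3.1 -241.6  -16.9] twist 0.3
scene 2647 [[0.667 0.031 0.203]
 [0.706 0.11  0.228]
 [0.724 0.217 0.271]]
top 468 [[0.66  0.159 0.217]
 [0.685 0.195 0.229]
 [0.717 0.221 0.253]]
```

```bash
python3 -m handwheel '[[[-15,-40,0,0],[-35,-90,0,0],[-60,-130,10,0],[-80,-150,30,0.3],[-80,-150,42,0.3],[-80,-150,42,0.3],[-80,-150,42,0.3]]]'; python3 - <<'E'
from h import *
to(.552,.04,.3)
m=vision.camera_model('wrist'); im,d=vision.grab_frame('wrist'); np.savez('w2.npz',im=im,d=d)
np.save('w2m.npy',m,allow_pickle=True); cv2.imwrite('pics/w2.png',im)
print(pix(m,[.552,.12,.137]))
P=cloud(m,d);Z=P[...,2]
k=((Z>.128)&(Z<.145)&(d>0)&(abs(P[...,0]-.55)<.05)&(abs(P[...,1]-.12)<.09)).astype(np.uint8)
print(k.sum(),P[k>0].mean(0) if k.sum() else 0); np.save('capk.npy',k)
E
```

```text
t: 8.3
tool_pos: [0.5561, 0.0423, 0.2999]
orientation: [0.691, 0.723, 0.0, -0.0]
ft_force: [0.0, -0.1, 0.5]
finger_gap: 0.0499
t 8.3 pos [0.5561 0.0423 0.2999] psi 92.6 gap 0.0499 F [ 0.  -0.1  0.5] -> shift [-2.1 -4.2 -0.1] twist 0
(np.float64(315.7533330005102), np.float64(94.74213241405506))
1779 [0.55241612 0.12235632 0.13667368]
```

View pics/w2.png

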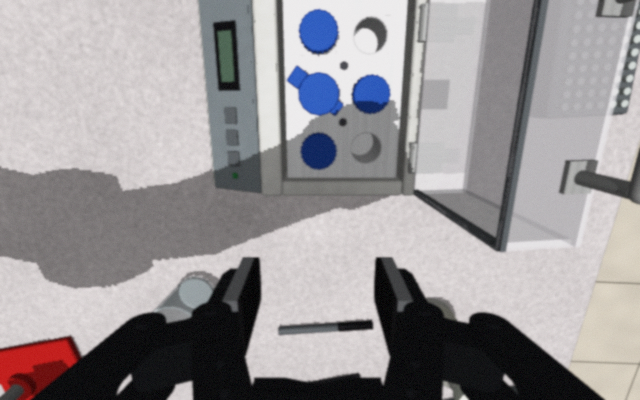

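The hood is open. The tall cap is at (319,93), with protrusions at (297,77) and (336,107). I need to work out which one is the tab.

```bash
python3 - <<'E'
from h import *
w=np.load('w2.npz');m=np.load('w2m.npy',allow_pickle=True).item();s=np.load('scene1.npz')
a=cv2.resize(w['im'][60:130,275:365],(540,420),interpolation=cv2.INTER_CUBIC)
b=cv2.resize(s['im'][190:270,345:425],(250,420),interpolation=cv2.INTER_CUBIC)
b=cv2.resize(s['im'][195:285,335:390],(257,420),interpolation=cv2.INTER_CUBIC)
cv2.imwrite('pics/crop2.png',np.hstack([a,b]))
P=cloud(m,w['d'])
for u,v in[(319,93),(297,77),(293,75),(300,79),(334,105),(337,108),(339,110)]: print(u,v,P[v,u].round(4))
bl=w['im'].astype(int); k=((bl[...,0]-bl[...,2])>35); k&=(P[...,2]>.112)&(P[...,2]<.15)
k[:60]=0;k[130:]=0
q=P[k]; c0=np.array([.5524,.1214])
rad=np.hypot(*(q[:,:2]-c0).T); near=rad<.034; q=q[near]
core=q[np.abs(q[:,2]-.137)<.004]
(c,r)=cv2.minEnclosingCircle(core[:,:2].astype(np.float32)); print(len(core),c,r)
M=k.astype(np.uint8); er=cv2.morphologyEx(M,cv2.MORPH_OPEN,cv2.getStructuringElement(cv2.MORPH_ELLIPSE,(25,25)))
n,L,st,ce=cv2.connectedComponentsWithStats(er); print(st[1:],ce[1:])
i=L[93,319]; c=onz(m,*ce[i],.137); print('centre',c)
ext=(k)&(er==0)
v,u=np.nonzero(ext); p=np.array([onz(m,a,b,.135) for a,b in zip(u,v)])-c; rr=np.hypot(p[:,0],p[:,1]); an=np.degrees(np.arctan2(p[:,1],p[:,0]))
for lo in range(-180,180,15):
    j=(an>=lo)&(an<lo+15)&(rr<.036); 
    if j.sum(): print(lo,j.sum(),rr[j].max().round(4),P[v[j],u[j],2].mean().round(4))
E
```

```text
319 93 [0.5546 0.1215 0.1362]
297 77 [0.5365 0.1328 0.1362]
293 75 [0.5332 0.1341 0.136 ]
300 79 [0.5389 0.1314 0.1365]
334 105 [0.5671 0.1127 0.1371]
337 108 [0.5697 0.1105 0.1368]
339 110 [0.5715 0.109  0.137 ]
1743 (0.551781952381134, 0.12241053581237793) 0.02486436255276203
[] []
centre [0.55920785 0.03242976 0.137     ]
```

View pics/crop2.png

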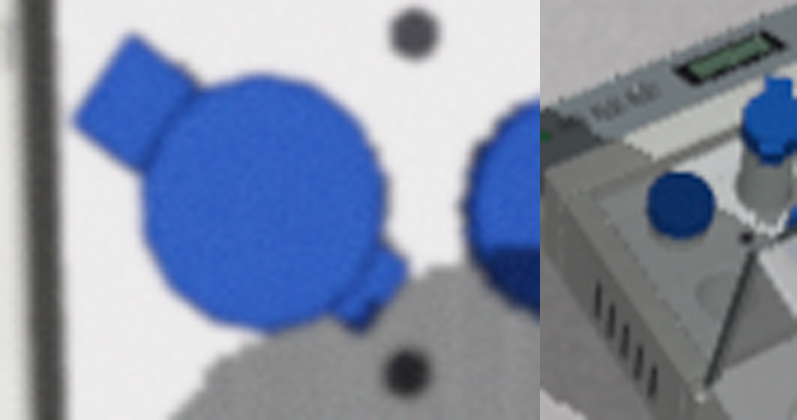

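```bash
python3 - <<'E'
from h import *
m=np.load('w2m.npy',allow_pickle=True).item()
a,c,l=[onz(m,*p,.137)[:2] for p in((292.2,73),(319.2,93.3),(338.8,109.5))]
print(a,c,l,np.degrees(np.arctan2(*(a-c)[::-1])),np.hypot(*(a-c)),np.degrees(np.arctan2(*(c-l)[::-1])),np.hypot(*(l-c)))
print(monitor.state()['qpos'])
to(.524,.140,.24,146)
s=np.load('scene1.npz')['im']
print(s[226:244,374:394].mean(2).astype(int))
E
```

```text
[0.53264636 0.13554811] [0.55471953 0.12123243] [0.5712692  0.10939882] 147.03435015104455 0.02630900365172262 144.43385446562021 0.02034516938962468
[ 0.27374112  0.40748635 -0.61990714  1.68308931  0.25646959  1.1330204
 -0.37191436]
t 8.35 pos [0.5561 0.0423 0.3   ] psi 92.6 gap 0.0499 F [-0.3  0.3  0.3] -> shift [ 99.1 -27.7  60.1] twist -53.4
[[169 187 190 190 125  65  47  46  87  90  89  87  83  51  45  47  63 148
  181 185]
 [191 190 190 191 125  81  63  46  70  78  82  76  77  49  43  72 138 181
  184 184]
 [190 191 191 184 109  90  86  70  53  47  47  48  45  63  77 106 179 184
  185 186]
 [191 191 190 171 104  92  98  84  61  55  48  51  56  89 102 129 181 187
  189 187]
 [191 190 189 169 104  93  99  90  85  91  84  76  85 105 102 149 184 188
  187 187]
 [189 187 185 153 100  95  99 104 107 108 108 104 106 105 102 159 185 187
  186 186]
 [186 187 175 117  90  96 100 104 106 108 110 108 107 107 102 142 182 185
  185 185]
 [185 188 162 102  89  97 100 105 108 109 109 109 107 105 103 118 179 186
  186 187]
 [188 188 154  97  91  97 102 105 107 108 109 109 107 104  99 115 180 187
  187 189]
 [187 188 154  99  92  98 104 106 107 109 109 109 107 102  92 114 164 187
  189 190]
 [188 189 175 110  94  99 103 107 107 110 110 108 107 100  88 113 123 184
  190 188]
 [189 189 188 128  98 101 103 106 109 110 110 108 106  99  93 117 123 171
  175 170]
 [188 188 187 163 120 105 105 108 109 109 109 107 104 102 112 115 112 127
  128 111]
 [169 185 187 187 164 121 115 110 109 108 112 109 111 114 116  99  83  84
   86  85]
 [122 165 169 186 189 163 161 125 115 115 118 116 121 152 103  86  87  87
   87  86]
 [122 123 123 166 188 191 190 138 122 123 123 122 151 168  90  71  84  85
   85  84]
 [124 125 124 124 167 171 187 137 152 128 122 121 182 130  67  56  77  82
   76  66]
 [124 125 123 123 123 122 165 159 184 161 156 155 183 111  62  61  61  66
   86 116]]
```

The spec's 15 mm width and 27.5 mm reach match the protrusion at 147°, and the lug-side body is plain grey. The label is therefore on the 147° side, even though the text says -y. I'll grip with tool x opposite the label (ψ≈-34), which keeps the camera away from the reader at the end.

```bash
python3 -m handwheel '[[[10,0,0,10],[20,0,0,20],[30,0,0,30],[40,0,0,40],[50,0,0,50],[60,0,0,60],[70,0,0,70],[77,0,0,80],[77,0,0,90],[77,0,0,100]]]' 50;  python3 - <<'E'
from h import *
print(monitor.state()['qpos'].round(2))
to(.554,.1212,.20,-34)
E
```

```text
t: 9.6
tool_pos: [0.5524, 0.1192, 0.3]
orientation: [0.998, -0.067, 0.0, -0.0]
ft_force: [-0.3, 0.6, 0.5]
finger_gap: 0.05
[-0.11  0.38 -0.28  1.68  0.11  1.1  -2.13]
t 9.6 pos [0.5524 0.1192 0.3   ] psi -7.7 gap 0.05 F [-0.3  0.6  0.5] -> shift [  1.3  -2.2 100. ] twist 26.3
```

```bash
python3 -m handwheel '[[[1,-1.5,15,9],[1.5,-2,50,18],[1.5,-2,90,18],[1.5,-2,100,18],[1.5,-2,100,18]]]';  python3 - <<'E'
from h import *
print(monitor.state()['qpos'].round(2))
to(.554,.1212,.121,-26)
m=vision.camera_model('wrist'); im,d=vision.grab_frame('wrist'); cv2.imwrite('pics/w3.png',im)
print(pix(m,[.554,.1212,.137]),pix(m,[.554,.1212,.121]))
E
```

```text
t: 10.22
tool_pos: [0.5542, 0.1206, 0.2003]
orientation: [0.975, -0.22, -0.0, -0.0]
ft_force: [0.3, -0.5, 0.7]
finger_gap: 0.0502
[-0.17  0.48 -0.2   1.79  0.12  0.88 -2.44]
t 10.22 pos [0.5542 0.1206 0.2003] psi -25.4 gap 0.0502 F [ 0.3 -0.5  0.7] -> shift [-0.5 -0.5 79.3] twist 0.6
(np.float64(318.1293313170396), np.float64(228.8670754182565)) (np.float64(318.08713258142507), np.float64(219.90512924107276))
```

View pics/w3.png

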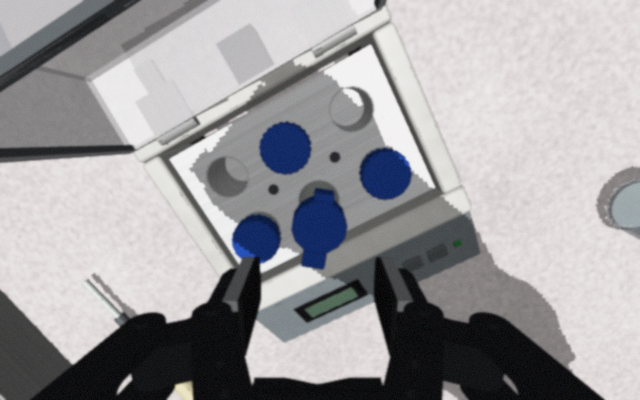

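The wrist view shows the tall cap at (320,224), within 2–3 mm of the prediction. Its tab points toward the gripper at (313,262) and its lug away at (322,192). The tab confirms the orientation, so I'll go down, grip and check.

```bash
python3 -m handwheel '[[[1,0,20,0],[1,0,50,0],[1,0,70,0],[1,0,78,0],[1,0,78,0]]]' 50; python3 -m handwheel '[[[0,0,0,0],[0,0,0,0],[0,0,0,0],[0,0,0,0]]]' 0 40; python3 -m handwheel '[[[0,0,-6,0],[0,0,-15,0],[0,0,-30,0],[0,0,-50,0],[0,0,-75,0],[0,0,-100,0],[0,0,-125,0],[0,0,-140,0],[0,0,-140,0]]]'
```

```text
t: 10.9
tool_pos: [0.5554, 0.1199, 0.1226]
orientation: [0.975, -0.22, 0.0, -0.0]
ft_force: [0.3, 0.2, 0.1]
finger_gap: 0.0499
t: 11.4
tool_pos: [0.5556, 0.1198, 0.1231]
orientation: [0.975, -0.221, 0.001, -0.0]
ft_force: [-0.8, 0.2, 5.6]
finger_gap: 0.0334
t: 12.52
tool_pos: [0.5552, 0.1198, 0.2628]
orientation: [0.975, -0.22, 0.001, -0.0]
ft_force: [-0.6, 0.6, -1.1]
finger_gap: 0.0328
```

The tube is gripped and lifted. Now I'll refine the reader pose.

```bash
python3 - <<'E'
from h import *
for n in('top','scene'):
    f=np.load(n+'0.npz');m=vision.camera_model(n);P=cloud(m,f['d']);X,Y,Z=P[...,0],P[...,1],P[...,2];d=f['d']
    A=f['im'].max(2)<105
    k=A&(d>0)&(X>.46)&(X<.70)&(Y>-.45)&(Y<-.23)&(Z<.03)
    if n=='scene':
        q=P[k][:,:2].astype(np.float32); L,_,_,_=0,0,0,0
    # base via silhouette on plane z=.012
    q=np.array([onz(m,u,v,.012)[:2] for v,u in zip(*np.nonzero(k))],np.float32)
    print(n,'base',cv2.minAreaRect(q))
    for a in(13,15,17):
        c,s=np.cos(np.radians(a)),np.sin(np.radians(a)); U=c*X+s*Y; V=-s*X+c*Y
        h=(d>0)&(X>.54)&(X<.66)&(Y>-.42)&(Y<-.27)&(Z>.166)&(Z<.178)
        u,v=U[h],V[h]; print(n,a,h.sum(),'u',np.percentile(u,[1,5,95,99]).round(4),'v',np.percentile(v,[1,5,50,95,99]).round(4))
    # window: dark/reddish pixels on front face
    h=(d>0)&(X>.56)&(X<.66)&(Y>-.42)&(Y<-.27)&(Z>.135)&(Z<.165)&((f['im'].max(2)<45)|(f['im'][...,2]>1.5*f['im'][...,1]))
    print(n,'win',h.sum(),P[h].mean(0).round(4) if h.sum() else '', cv2.fitLine(P[h][:,:2].astype(np.float32),cv2.DIST_HUBER,0,.01,.01).ravel() if h.sum()>5 else '')
    h=(d>0)&(X>.46)&(X<.70)&(Y>-.45)&(Y<-.25)&(Z>.206)&(Z<.23); print('column top',P[h].mean(0).round(4))
E
```

```text
top base ((0.5949051976203918, -0.3770347833633423), (0.13268300890922546, 0.1871642768383026), 16.144264221191406)
top 13 417 u [0.4497 0.4583 0.5249 0.5274] v [-0.5002 -0.4963 -0.4682 -0.4432 -0.4406]
top 15 417 u [0.433  0.4419 0.5079 0.5112] v [-0.5175 -0.5136 -0.4851 -0.4606 -0.4578]
top 17 417 u [0.4159 0.425  0.4906 0.4944] v [-0.534  -0.5302 -0.5014 -0.4771 -0.4745]
top win 80 [ 0.5829 -0.3364  0.1515] [ 0.24639347  0.96916986  0.5832287  -0.3352745 ]
column top [ 0.5564 -0.3555  0.2171]
scene base ((0.5810592174530029, -0.35445070266723633), (0.16749083995819092, 0.20500768721103668), 84.41905975341797)
scene 13 706 u [0.464  0.4723 0.5268 0.5293] v [-0.5016 -0.4993 -0.4738 -0.4465 -0.4438]
scene 15 706 u [0.4469 0.4554 0.5098 0.512 ] v [-0.5192 -0.5169 -0.4908 -0.4639 -0.4612]
scene 17 706 u [0.4294 0.4381 0.4926 0.4944] v [-0.5359 -0.5336 -0.5076 -0.4806 -0.4779]
scene win 228 [ 0.6111 -0.3548  0.1525] [ 0.4974324   0.86750275  0.60690624 -0.3599913 ]
column top [ 0.5594 -0.3577  0.2157]
```

```bash
python3 -c "
from h import *
to(.732,-.310,.30,24.1)"
```

```text
t 12.53 pos [0.5552 0.1198 0.2628] psi -25.5 gap 0.0328 F [-0.6  0.6 -1.1] -> shift [344.6 311.9 -37.1] twist -49.6
```

```bash
python3 -m handwheel '[[[8,8,-20,0],[38,34,-37,-5],[76,69,-37,-11],[115,104,-37,-17],[153,139,-37,-23],[191,173,-37,-29],[230,208,-37,-35],[268,243,-37,-41],[306,278,-37,-47],[330,300,-37,-49.6]]]';python3 -c "
from h import *
to(.732,-.310,.181,24.1)
print(monitor.state()['qpos'].round(2))"
```

```text
t: 13.78
tool_pos: [0.7235, -0.2958, 0.2967]
orientation: [0.978, 0.209, -0.001, -0.0]
ft_force: [-0.2, -0.1, -0.2]
finger_gap: 0.0334
t 13.78 pos [ 0.7235 -0.2958  0.2967] psi 24.2 gap 0.0334 F [-0.2 -0.1 -0.2] -> shift [  2.1  16.6 115.6] twist 0.1
[ 0.43  0.78 -0.26  1.    0.18  1.39 -0.94]
```

```bash
python3 -m handwheel '[[[2,15,0,0],[2,16,30,0],[2,16,60,0],[2,16,85,0],[2,16,105,0],[2,16,115,0],[2,16,115,0],[2,16,115,0]]]';python3 - <<'E'
from h import *
to(.732,-.310,.181,24.1)
ims=[]
for n in('top','scene'):
    m=vision.camera_model(n); im,d=vision.grab_frame(n); np.savez(n+'2.npz',im=im,d=d)
    u,v=map(int,pix(m,[.70,-.32,.15])); print(n,u,v)
    ims.append(cv2.resize(im[max(v-50,0):v+50,u-65:u+65],(390,300),interpolation=cv2.INTER_CUBIC))
m=vision.camera_model('wrist'); im,d=vision.grab_frame('wrist'); np.savez('w4.npz',im=im,d=d)
cv2.imwrite('pics/fin1.png',np.vstack([np.hstack(ims),cv2.resize(im,(480,300)) if 0 else cv2.copyMakeBorder(cv2.resize(im,(480,300)),0,0,0,300,cv2.BORDER_CONSTANT)]))
P=np.load('scene2.npz'); C=cloud(vision.camera_model('scene'),P['d']); X,Y,Z=C[...,0],C[...,1],C[...,2]
k=(X>.5)&(X<.85)&(Y>0)&(Y<.25)&(Z>.2)&(Z<.29); print('hood',np.percentile(C[k],[2,50,98],axis=0).round(3).tolist())
E
```

```text
t: 14.78
tool_pos: [0.7325, -0.307, 0.1848]
orientation: [0.978, 0.209, 0.001, 0.0]
ft_force: [0.7, 0.9, -0.2]
finger_gap: 0.0332
t 14.78 pos [ 0.7325 -0.307   0.1848] psi 24.1 gap 0.0332 F [ 0.7  0.9 -0.2] -> shift [-1.7  2.5  3.8] twist 0.0
top 440 106
scene 223 347
hood [[0.666, 0.031, 0.203], [0.705, 0.113, 0.228], [0.724, 0.217, 0.271]]
```

View pics/fin1.png

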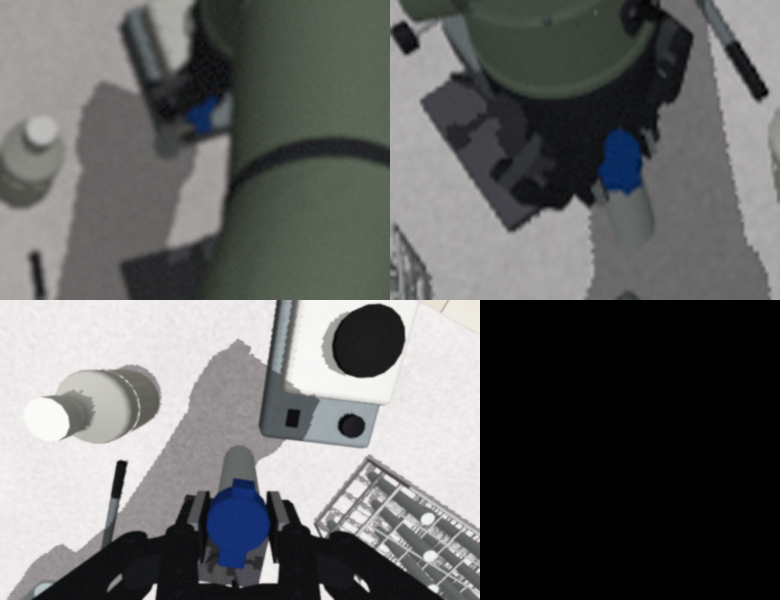

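The scene view shows the blue cap and a plain grey body, so the label is on the far side, toward the reader. The hood is still open. Because the spec text and my measurement disagree, I'll turn the tube briefly so the scene camera can see the label directly.

```bash
python3 -m handwheel '[[[0,1,-15,-10],[0,1,-30,-20],[0,1,-30,-30],[0,1,-30,-40],[0,1,-30,-50],[0,1,-30,-60],[0,1,-30,-70],[0,1,-30,-80],[0,1,-30,-90],[0,1,-30,-90]]]';python3 - <<'E'
from h import *
m=vision.camera_model('wrist'); s=monitor.state(); print(s['tool_pos'],psi(s),s['qpos'].round(2))
im,d=vision.grab_frame('scene'); u,v=map(int,pix(vision.camera_model('scene'),[.73,-.31,.15]))
a=cv2.resize(im[v-50:v+50,u-65:u+65],(390,300),interpolation=cv2.INTER_CUBIC)
im,d=vision.grab_frame('wrist')
cv2.imwrite('pics/fin2.png',np.hstack([a,im[110:350,180:460].copy() if 0 else cv2.resize(im[110:350,180:460],(350,300))]))
p=s['tool_pos']
for z in(.137-.123,-.101): print(pix(m,[p[0],p[1],p[2]+z]))
E
```

```text
t: 16.18
tool_pos: [0.7325, -0.308, 0.2141]
orientation: [0.544, 0.839, 0.0, 0.0]
ft_force: [0.3, -0.2, -0.0]
finger_gap: 0.0332
[ 0.73253567 -0.30796848  0.2141008 ] 114.06111587071736 [ 0.58  0.89 -0.58  1.04  0.45  1.32  0.49]
(np.float64(314.8837341996195), np.float64(300.5868224646568))
(np.float64(315.73731618604535), np.float64(209.94666550227862))
```

View pics/fin2.png

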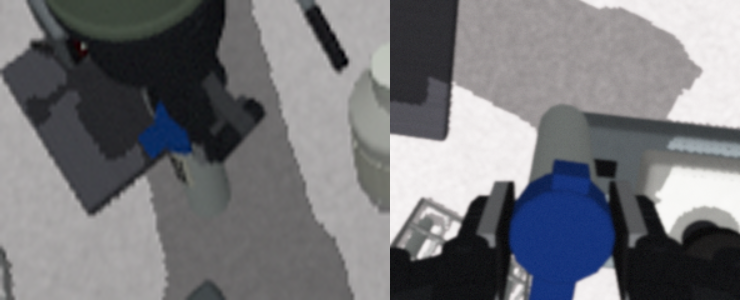

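The striped label is visible at (180,165), directly under the tab at (150,140), which confirms it. I'll turn back, settle at reading height, and check.

```bash
python3 -m handwheel '[[[0,0,0,10],[0,0,0,20],[0,0,0,30],[0,0,0,40],[0,0,0,50],[0,0,0,60],[0,0,0,70],[0,0,10,80],[2,-1,25,90],[2,-1,33,90]]]'; python3 -m handwheel '[[[0,0,0,0],[0,0,0,0],[0,0,0,0],[0,0,0,0]]]'; python3 - <<'E'
from h import *
to(.732,-.310,.181,24.1); s=monitor.state()
print(np.abs(s['joint_vel']).max())
# tube axis from scene depth/colour: cap blue & body
m=vision.camera_model('scene'); im,d=vision.grab_frame('scene'); P=cloud(m,d);X,Y,Z=P[...,0],P[...,1],P[...,2]
near=(d>0)&(np.hypot(X-.732,Y+.31)<.03)
for z in np.arange(.08,.17,.02):
    k=near&(Z>z)&(Z<z+.02)
    if k.sum()>5: print(z.round(2),k.sum(),P[k].mean(0).round(4))
k=(X>.5)&(X<.85)&(Y>0)&(Y<.25)&(Z>.2)&(Z<.29); print('hood',np.percentile(P[k],[2,50,98],axis=0).round(3).tolist())
p=s['tool_pos']; a=np.radians(195.5); lab=np.array([p[0]+.0145*np.cos(a),p[1]+.0145*np.sin(a)])
for A in(15,15.5):
    c,q=np.cos(np.radians(A)),np.sin(np.radians(A)); print('label u,v',c*lab[0]+q*lab[1],-q*lab[0]+c*lab[1],'label z',p[2]-.101+.07)
cv2.imwrite('pics/fin3.png',im)
E
```

```text
t: 17.52
tool_pos: [0.7307, -0.306, 0.1804]
orientation: [0.978, 0.208, -0.0, 0.0]
ft_force: [-0.1, 0.1, -0.8]
finger_gap: 0.033
t: 18.02
tool_pos: [0.7309, -0.3064, 0.1811]
orientation: [0.978, 0.209, 0.0, 0.0]
ft_force: [-0.8, -0.2, -0.9]
finger_gap: 0.0333
t 18.02 pos [ 0.7309 -0.3064  0.1811] psi 24.1 gap 0.0333 F [-0.8 -0.2 -0.9] -> shift [-0.4  3.7  0.1] twist 0.0
0.003237315369520928
0.08 51 [ 0.7397 -0.3077  0.0913]
0.1 62 [ 0.7398 -0.3075  0.1107]
0.12 59 [ 0.7398 -0.3072  0.1306]
0.14 56 [ 0.7402 -0.3067  0.1495]
0.16 31 [ 0.7407 -0.3069  0.1705]
hood [[0.666, 0.031, 0.203], [0.705, 0.113, 0.228], [0.724, 0.217, 0.271]]
label u,v 0.6121653032069639 -0.485277864208723 label z 0.15011479172057618
label u,v 0.6079071993194046 -0.4906014685639368 label z 0.15011479172057618
```

```bash
python3 -m handwheel '[[[0,2,0,0],[0,3.5,0,0],[0,3.5,0,0],[0,3.5,0,0],[0,3.5,0,0],[0,3.5,0,0]]]'; python3 - <<'E'
from h import *
s=monitor.state(); print(s['tool_pos'],psi(s),s['ft_force'],s['finger_gap'])
order.close_job()
E
```

```text
t: 18.82
tool_pos: [0.7322, -0.3095, 0.1808]
orientation: [0.978, 0.209, 0.0, -0.0]
ft_force: [-0.5, 0.1, -1.0]
finger_gap: 0.0334
[ 0.73224685 -0.30947396  0.18082547] 24.13165477977777 [-0.51380177  0.09844345 -0.97074085] 0.03339432316612811
the job is handed in; nothing more can be done
```

I opened the hood onto its stop and lifted the tall tube by its cap from the middle front hole. I handed in at about 19 s, still holding the tube in front of the grey reader. No verdict was reported.

**Last checks**
- **Label position:** about 100 mm in front of the window, within about 1–4 mm sideways, and about 150 mm up. I worked this out from the measured arm pose and the reader fit.
- **Label direction:** facing the window within a few degrees.
- **Tube:** depth readings on its side were vertical to within about 1°. An earlier wrist picture suggested about 3°. Both are inside the 10° limit.
- **Grip:** the fingers stand 33 mm apart on the cap, and the arm was still.
- **Hood:** the handle side was still at 271 mm height, matching fully open.

**Disagreements and gaps**
- **Label side:** the task says the label starts towards the heater's -y side, but I found the tab and label at about 146° in the world frame, towards -x and +y. I turned the tube briefly in the air and saw the striped label under the tab, so I went by that.
- **Opening force:** partway through opening, the hood pushed back with about 31 N because my arc was slightly too tight. I corrected the path and the force dropped to about 10 N.
- **Not measured:** I took no final measurement of the short tubes or the bench objects. My path kept clear of them, and I noticed nothing moved in the pictures.

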